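# Unplug the charger and lock the bench socket out

### The job

Pull the charger plug straight up out of the socket inside the bench power unit's lock collar and stand it upright in the aluminium tray, setting it down without dropping it. Then lock the empty socket: turn the collar by its grip fin until the fin lines up with the padlock mark, so that the steel shutter plate covers the socket. Leave the solder spool and the small jar where they stand.

Things in the scene. Friction and masses are not known exactly. Their poses are not given: they have to be found in the camera images.
- plug: Black charger plug, loose, 180 g, 92 mm tall. Origin: centre of the foot's underside; z up. Foot and neck 26 (x) x 30 (y) mm up to z = 42 mm, grooved at z = 9 to 17 mm; body above 44 (x) x 56 (y) mm, z = 42 to 92 mm. Its lowest 24 mm start in the socket, held by two sprung detents: pulling it out takes 10 to 15 N over the first few mm.
- unit: White bench power unit, fixed, 170 (x) x 300 (y) x 60 mm high; origin: centre of its underside. Its +y half has the black lock collar with the socket; its -y half a flat black adapter (74 x 40 x 38 mm high, 95 mm from the centre), part of the unit.
- socket_mouth (a point): Centre of the rectangular socket hole (28 x 32 mm, 24 mm deep) at the level of the unit's top face; axes as the unit's. It lies 40 mm from the collar's axis, on its -x side.
- collar_axis (a point): Point on the collar's vertical axis at the level of the unit's top face; axes as the unit's. The collar: a captive black ring, 114 mm inner, 138 mm outer diameter, top 11 mm above the face, with a steel shutter plate (36 mm radially x 34 mm, top 7 mm above the face) and a grip fin. The plug's neck, while in the socket, blocks the shutter.
- fin (a point): Centre of the top of the collar's grip fin, 62 mm from the axis. The fin is an upright plate along the radius, 22 mm long, 10 mm thick, from the ring's top (11 mm above the unit's face) to 52 mm above the face; it moves with the collar.
- locked_mark (a point): Dark line beside a small padlock shape on the unit's top face, just outside the ring, 76.5 mm from the collar's axis. The collar is locked when the fin stands on the line from the axis to this mark. (A small hollow ring outside the collar marks open.)
- collar (a joint): Angle of the collar, rad, growing counter-clockwise seen from above: -0.2 to -0.05 at the start (open), 1.30 at the locked mark, a stop at 1.7. The fin's direction from the axis is (value - 0.65) rad counter-clockwise from the unit's +x. Friction holds it where it is left (about 2 N at the fin).
- tray: Aluminium tray, open on top, fixed, 150 (x) x 130 (y) mm outside, 25 mm high, walls and floor about 4 to 5 mm thick, empty. Origin: centre of its underside. It stands to the left or right of the unit.
- stand: Black soldering-iron stand with a yellow sponge and a steel coil holder, fixed, 120 x 90 mm, 116 mm high; origin: centre of its underside. On the other side from the tray. Leave alone.
- spool: Solder spool, green flanges, loose, 64 mm diameter, 50 mm high; origin: centre of its underside. Leave in place.
- flux: Small jar with a black cap, loose, 52 mm diameter, 55 mm high; origin: centre of its underside. Leave in place.

How it is judged (in metres and radians):
On the way, in this order (a step that is already met when the one before it is completed fails the run):
1. the plug is clear of the socket: its foot at least 20 mm above the unit's face (z of plug in the frame of socket_mouth above 0.02 m), for 0.1 s.
2. the plug stands upright in the tray, let go (x of plug in the frame of tray between -0.071 and 0.071 m and y of plug in the frame of tray between -0.061 and 0.061 m and z of plug in the frame of tray below 0.012 m and angle between plug's own z axis and vertical below 0.2 rad and linear speed of plug below 0.05 m/s and contact force between the fingers and plug below 0.3 N), for 0.2 s.
3. the collar is turned to its locked mark (value of joint collar between 1.18 and 1.42 rad), for 0.2 s.
At the end, for the whole second after the job is handed in: The plug stands upright (within 0.2 rad) and at rest on the tray's floor, and the collar rests within 0.12 rad of its locked mark (joint value 1.30) (all of step 3 and x of plug in the frame of tray between -0.071 and 0.071 m and y of plug in the frame of tray between -0.061 and 0.061 m and z of plug in the frame of tray below 0.012 m and angle between plug's own z axis and vertical below 0.2 rad and linear speed of plug below 0.05 m/s and velocity of joint collar between -0.1 and 0.1 rad/s); the robot touches nothing.
It fails at once if the plug is dropped (moves faster than 0.8 m/s out of the fingers) (linear speed of plug above 0.8 m/s and contact force between the fingers and plug below 0.1 N).
It fails at once if the solder spool or the small jar is moved by more than 30 mm (distance of any of spool, flux from where it was at the start of the episode above 0.03 m).
It also fails if it takes over 58 s, if anything falls off the work surface, if the arm or the gripper's body presses on something with over 40 N, if the wrist force passes 120 N, or if a joint passes its speed limit or range.

### The arm

A 6-joint arm with a two-finger parallel gripper is mounted at the origin on the work surface. World frame = base frame: x ahead of the robot, y to its left, z up, the work surface at z = 0. Lengths are in mm, angles in degrees, forces in N, time in s.
With the tool pointing down it reaches from about 425 to 925 mm from the base axis. Payload 12.5 kg.
Tool frame: the origin (TCP) lies at the very end of the fingers, on their centre line; the grasp point (between the pads) lies 19 mm behind it; z points along the fingers, y is the line along which they close (so a half turn about z gives the same grasp; the last joint's range is limited). The gripper opens to 85 mm and grips with 20 to 120 N. Pads are 22 mm wide; open, the fingers measure 114 mm over their backs; the gripper's body (76 mm by 85 mm) begins 54 mm behind the grasp point. The pads swing forward as they close: fully open they stand 13 mm farther back than shut.
Start: joints at [-80.821, 28.126, 89.318, -0, 62.55, -6.05], TCP at [164.198, -603.062, 231.327] pointing down, gripper open.
Joint ranges: [-177.58, 177.58], [-47.91, 125.51], [2.72, 160], [-65.01, 245.01], [3.68, 167.84], [-153.87, 153.87]. Speed limits (degrees/s): [127.2, 127.2, 159.86, 180, 180, 180].

### API

Orientations are given as a 3x3 rotation matrix whose columns are the frame's x, y, z axes.
In Python, from cell import sense, read_camera, finish_job gives the robot as it stands.
- The arm moves only by the tool arm_command, never from a script. Its argument "commands" is a list of rows, each a list of 3 entries, a list of its own where there are three numbers: the shift along the tool's x, y, z in m, then the turn, a rotation vector about the tool's x, y, z in rad, then the closure, from 0 (fully open) to 1 (shut). In form: [[[dx, dy, dz], [wx, wy, wz], hand], ...]. A call has 1 to 12 rows; each row is the pose to reach, as a shift and turn from the pose commanded when the call began, along the tool's axes at that moment; what a row does not reach only later rows make up. A row lasts 1/8 s, in which the tool goes at most 62.5 mm and 10.7 degrees, less where a joint would pass 70% of its speed; a pose out of reach is approached as far as the arm can. A call with a gripper value outside its range is refused whole. The fingers move at their own pace and stop on an object; the grip force is fixed at half the most. Time passes only in rows, so rows that repeat a pose let the fingers close. It gives the time, the measured TCP pose, the force, the opening and the grip force at its end, in the units of the state.
- sense(): the state, without advancing time (a new reading comes with each control period).
- read_camera(name): name is "scene" or "top" or "wrist"; returns a dict with "color" (480x640x3 uint8, blue, green, red), "camera_matrix" (3x3 intrinsics, pixels), "T" (4x4, takes a point from camera to world coordinates). Camera axes: x right, y down, z forward; pixel columns grow to the right and rows downward; lengths in mm; the calibration is good to about 2 mm. A picture is of the moment at which its call begins. There is no depth.
- finish_job(): hands the job in; it is judged then, once.
The state is a dict: "time_s": time; "q": joint angles; "joint_vel": joint speeds; "joint_efforts": joint torques, N m; "position": TCP position; "tcp_rot": TCP orientation; "contact_force": force on the tool from outside, world axes, zero at the start; "wrist_torque": the same for the moment, N m; "finger_gap": opening from 0.0 (shut) to 1.0 (fully open); "finger_force": force on a finger pad.
Only numpy, scipy, OpenCV 4.12 (cv2) and the standard library are available. Lean on these libraries where they do the work, as an engineer would, in place of code of your own. Each camera call takes 0.05 s, during which the arm holds its last target. There are 200 camera calls.

## Working session

There is one attempt and no reset: what is moved stays moved. The work goes in short steps, Python scripts to look and compute and a tool call to move; the robot and the scene stay as the last step left them, time stands still between calls to the robot, and variables do not carry over. Pictures are saved under pics/ and viewed, at most 10 in all, crops included, and the job is handed in when it is done.

Besides the shell and the picture viewer there is one more tool, called after "Request:" as name([rows], argument=value, ...), one row to a line, values as JSON. arm_command: Moves the arm, as the interface text tells. Its arguments: {"type":"object","properties":{"commands":{"type":"array"}},"required":["commands"]}

```bash
mkdir -p pics; ls
python3 - <<'E'
from cell import sense, read_camera
import cv2,pickle,numpy as np
d={}
for n in("top","scene"):
    r=read_camera(n); d[n]=r; cv2.imwrite(f"pics/{n}0.png",r["color"])
    print(n,np.round(r["T"],3).tolist(),r["camera_matrix"].tolist())
pickle.dump(d,open("d0.pkl","wb"))
s=sense();print(s)
E
```

```text
pics
top [[-0.008, -0.995, 0.099, 452.422], [-1.0, 0.008, -0.0, 1.654], [-0.001, -0.099, -0.995, 1334.289], [0.0, 0.0, 0.0, 1.0]] [[593.584263197121, 0.0, 316.8283436900193], [0.0, 593.584263197121, 235.78173179824714], [0.0, 0.0, 1.0]]
scene [[-0.46, 0.755, -0.467, 1058.829], [0.888, 0.393, -0.239, 259.425], [0.003, -0.524, -0.851, 1029.824], [0.0, 0.0, 0.0, 1.0]] [[572.7202137464391, 0.0, 316.6151087121589], [0.0, 572.7202137464391, 242.91584056581576], [0.0, 0.0, 1.0]]
{'time_s': 0.1, 'q': array([-8.08240150e+01,  2.81607243e+01,  8.93455861e+01, -9.93807423e-04,
        6.25500681e+01, -6.04949779e+00]), 'joint_vel': array([ 0.04430155, -0.10706197, -0.08446368,  0.04126141, -0.02338755,
       -0.02405771]), 'joint_efforts': array([ 3.19224084e-03, -6.19446659e+01, -2.62024516e+01, -3.17422837e-05,
        2.94064710e-03, -6.74946136e-06]), 'position': array([ 164.1334445 , -602.86286529,  230.79214391]), 'tcp_rot': array([[ 9.64897694e-01,  2.62625990e-01, -1.72109707e-04],
       [ 2.62626031e-01, -9.64897212e-01,  9.68943148e-04],
       [ 8.84014773e-05, -9.80131499e-04, -9.99999516e-01]]), 'contact_force': array([ 0.14239094,  0.14142164, -0.27842334]), 'wrist_torque': array([ 0.0256264 , -0.00675599, -0.01432488]), 'finger_force': 0.0, 'finger_gap': 1.0044427841259989}
```

View pics/top0.png

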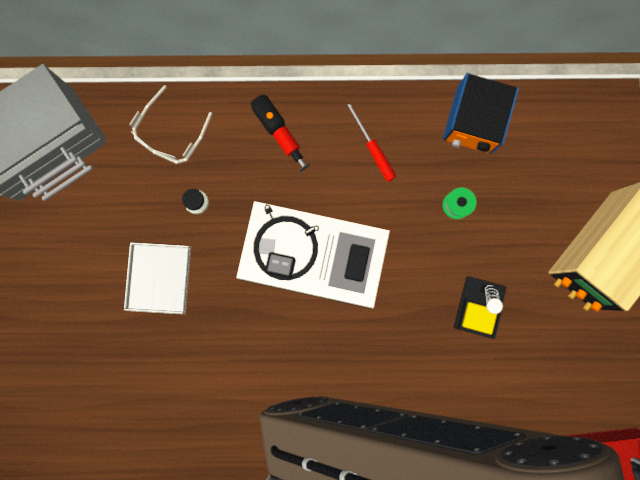

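View pics/scene0.png

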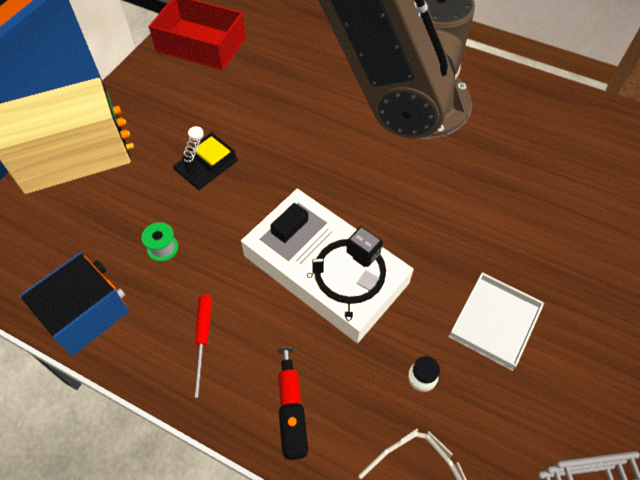

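The top view shows the unit at about (313,254), with the collar at (286,248), plug top at (281,264), fin at (312,230) and padlock mark at (268,210). The tray is at (158,278), the jar at (195,201) and the spool at (460,203). The scene view agrees. Next I'll measure these.

```bash
cat > h.py <<'E'
import numpy as np,cv2
def cast(r,uv,z):
    uv=np.atleast_2d(np.array(uv,float)); K=r["camera_matrix"];T=r["T"]
    d=np.c_[uv,np.ones(len(uv))]@np.linalg.inv(K).T@T[:3,:3].T
    return T[:3,3]+d*((z-T[2,3])/d[:,2])[:,None]
def proj(r,p):
    p=np.atleast_2d(np.array(p,float)); T=np.linalg.inv(r["T"]); c=p@T[:3,:3].T+T[:3,3]
    c=c@r["camera_matrix"].T; return c[:,:2]/c[:,2:]
E
python3 - <<'E'
import pickle
from h import *
d=pickle.load(open("d0.pkl","rb")); t=d["top"]; s=d["scene"]
g=t["color"]; hsv=cv2.cvtColor(g,cv2.COLOR_BGR2HSV)
w=((hsv[...,1]<40)&(hsv[...,2]>120)).astype(np.uint8); w[:170]=0; w[330:]=0; w[:,:110]=0
for nm,(x0,x1),z in(("unit",(225,400),60),("tray",(115,200),25)):
    m=np.zeros_like(w); m[:,x0:x1]=w[:,x0:x1]
    c=max(cv2.findContours(m,0,2)[0],key=cv2.contourArea)
    P=cast(t,c[:,0],z)[:,:2].astype(np.float32); R=cv2.minAreaRect(P); print(nm,R,np.round(cv2.boxPoints(R)).tolist())
print("spool",cast(t,[[460,202]],50),"jar",cast(t,[[194,201]],55))
a=cv2.resize(g[190:320,228:400],None,fx=4.6,fy=4.6,interpolation=cv2.INTER_CUBIC)
cv2.imwrite("pics/topc.png",a)
b=cv2.resize(s["color"][180:345,235:420],None,fx=3.6,fy=3.6,interpolation=cv2.INTER_CUBIC)
cv2.imwrite("pics/scc.png",b)
E
```

```text
unit ((539.51025390625, 10.807235717773438), (299.39471435546875, 171.28057861328125), 77.18582153320312) [[423.0, -116.0], [590.0, -154.0], [656.0, 138.0], [489.0, 176.0]]
tray ((492.15289306640625, 354.6405029296875), (133.9783172607422, 150.07167053222656), 86.15506744384766) [[413.0, 293.0], [563.0, 283.0], [572.0, 416.0], [422.0, 427.0]]
spool [[ 651.54240856 -312.19550686   50.        ]] jar [[657.51269662 268.38772696  55.        ]]
```

View pics/topc.png

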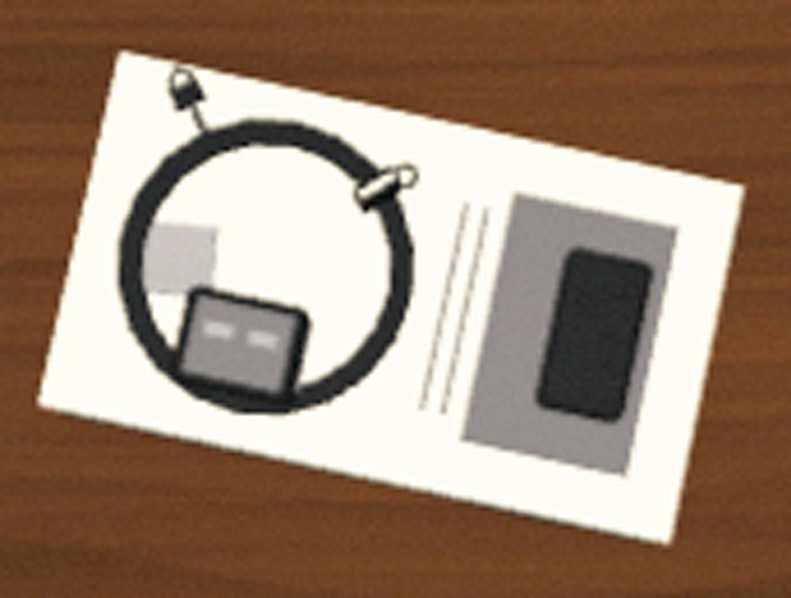

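View pics/scc.png

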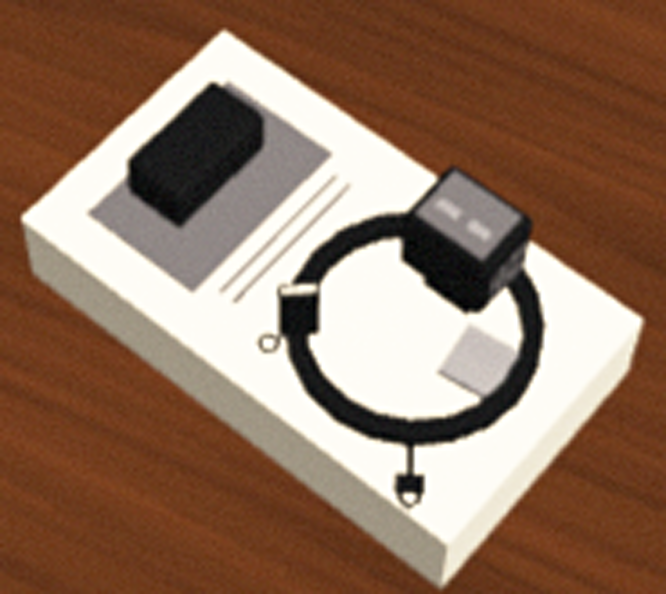

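The crops show the ring centred at (265,265) in the top crop with a diameter of about 295 px. The plug's grey top is at (246,341), the fin's pale top near (382,188) and the locked mark near (203,119). I'll convert these, cross-check them and work out the first move.

Run:
```python
import pickle
from h import *
d=pickle.load(open("d0.pkl","rb")); t=d["top"]; s=d["scene"]
tc=lambda u,v:[(u+.5)/4.6-.5+228,(v+.5)/4.6-.5+190]
sc=lambda u,v:[(u+.5)/3.6-.5+235,(v+.5)/3.6-.5+180]
c=cast(t,[tc(265.5,265.5)],71)[0]
print("collar top",c, "scene",cast(s,[sc(416,329)],71)[0])
print("plugtop",cast(t,[tc(246,341)],128)[0],"scene",cast(s,[sc(473,216)],128)[0])
m=cast(t,[tc(202,119)],60)[0]; print("mark",m,cast(s,[sc(410,458)],60)[0])
for a in(-12.8,-12.0): 
  a=np.radians(a); ux=np.array([np.cos(a),np.sin(a)]); print("socket",c[:2]-40*ux)
v=m-c;print(np.hypot(*v[:2]),np.degrees(np.arctan2(v[1],v[0])))
f=cast(t,[tc(383,186)],112)[0];print("fin",f,cast(s,[sc(300,291)],112)[0]);v=f-c;print(np.hypot(*v[:2]),np.degrees(np.arctan2(v[1],v[0])))
# unit corners hand, z=60, both views
P=cast(t,[tc(119,52),tc(745,186),tc(671,544),tc(38,406)],60)
Q=cast(s,[sc(442,545),sc(22,219),sc(225,30),sc(643,320)],60)
for X in(P,Q):
  e=X[1]-X[0];g=X[0]-X[3];print(X.mean(0),np.linalg.norm(e),np.linalg.norm(g),np.degrees(np.arctan2(e[0],-e[1])),np.degrees(np.arctan2(g[1],g[0])))
hsv=cv2.cvtColor(t["color"],cv2.COLOR_BGR2HSV)
```

```text
collar top [553.45100524  68.8222715   71.        ] scene [559.43271777  76.05447877  71.        ]
plugtop [515.49663567  74.49298659 128.        ] scene [515.61934948  84.27535078 128.        ]
mark [623.71130311  99.11572286  60.        ] [623.72133171 104.11465942  60.        ]
socket [514.44503107  77.6842114 ]
socket [514.32510121  77.13873913]
76.51276136567394 23.323787601945018
fin [585.66297768  13.64471995 112.        ] [588.22211856  21.45709274 112.        ]
63.891888087631266 -59.72414556366803
[539.71244177   9.96646322  60.        ] 301.3183278644489 170.4858539230391 -12.630283468473888 -12.625115723152291
[542.21692386  14.37156658  60.        ] 296.93694899673466 172.2599694452234 -13.229737167330399 -13.600437523297447
```

Request:
arm_command([
  [[0,0,-0.06],[0,0,0],0],
  [[0,0,-0.12],[0,0,0],0],
  [[0.1,-0.06,-0.12],[0,0,0],0],
  [[0.208,-0.133,-0.12],[0,0,0],0],
  [[0.208,-0.133,-0.12],[0,0,0],0],
  [[0.4,-0.309,-0.1],[0,0,-0.5],0],
  [[0.4,-0.309,-0.1],[0,0,-0.5],0],
  [[0.4,-0.309,-0.1],[0,0,-0.5],0],
  [[0.4,-0.309,-0.1],[0,0,-0.8],0],
  [[0.518,-0.567,-0.07],[0,0,-1.08],0],
  [[0.518,-0.567,-0.07],[0,0,-1.08],0],
  [[0.518,-0.567,-0.07],[0,0,-1.08],0],
])

```text
time_s: 1.6
position: [475.7, -74.7, 317.0]
tcp_rot: [[0.22, 0.975, -0.0], [0.975, -0.22, -0.0], [-0.0, -0.0, -1.0]]
contact_force: [1.1, -0.5, 0.9]
finger_gap: 1.001
finger_force: 0.0
```

Request:
arm_command([
  [[0.06,0.002,0.01],[0,0,0],0],
  [[0.12,0.004,0.02],[0,0,0],0],
  [[0.16,0.004,0.04],[0,0,0],0],
  [[0.16,0.004,0.04],[0,0,0],0],
  [[0.16,0.004,0.04],[0,0,0],0],
])

```text
time_s: 2.22
position: [515.1, 78.1, 277.3]
tcp_rot: [[0.223, 0.975, -0.0], [0.975, -0.223, -0.0], [-0.0, -0.0, -1.0]]
contact_force: [-0.0, 0.4, 0.5]
finger_gap: 1.003
finger_force: 0.0
```

Run:
```python
from cell import sense, read_camera
import cv2,pickle
from h import *
r=read_camera("wrist"); pickle.dump(r,open("w1.pkl","wb")); cv2.imwrite("pics/w1.png",r["color"])
s=sense(); print(s["time_s"],s["position"],np.round(r["T"],3).tolist(),r["camera_matrix"][0])
print(proj(r,[[515.5,79.5,128],[555,72,71]]))
```

```text
2.275 [515.19876856  77.63207402 277.58005555] [[0.975, -0.212, -0.065, 531.257], [-0.222, -0.933, -0.283, 149.542], [-0.001, 0.29, -0.957, 419.622], [0.0, 0.0, 0.0, 1.0]] [374.36821881   0.         318.46013867]
[[318.95353188 224.34164284]
 [361.41910352 208.44231887]]
```

View pics/w1.png

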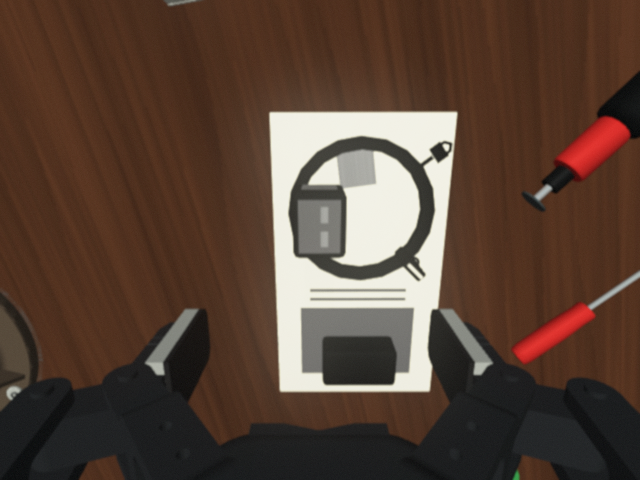

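The wrist view shows the unit square to the tool, the plug top centred near (320,226) and the ring near (362,207). Both are within 2 px of prediction, so I'll descend and grip.

Request:
arm_command([
  [[0,0.0015,0.05],[0,0,0],0],
  [[0,0.0015,0.1],[0,0,0],0],
  [[0,0.0015,0.14],[0,0,0],0],
  [[0,0.0015,0.17],[0,0,0],0],
  [[0,0.0015,0.195],[0,0,0],0],
  [[0,0.0015,0.195],[0,0,0],0],
  [[0,0.0015,0.195],[0,0,0],0.6],
  [[0,0.0015,0.195],[0,0,0],1],
  [[0,0.0015,0.195],[0,0,0],1],
  [[0,0.0015,0.195],[0,0,0],1],
  [[0,0.0015,0.195],[0,0,0],1],
  [[0,0.0015,0.195],[0,0,0],1],
])

```text
time_s: 3.78
position: [517.1, 77.9, 83.4]
tcp_rot: [[0.223, 0.975, 0.002], [0.975, -0.223, -0.0], [0.0, 0.002, -1.0]]
contact_force: [-0.9, -1.6, 6.4]
finger_gap: 0.507
finger_force: 59.6
```

Request:
arm_command([
  [[0,0,-0.004],[0,0,0],1],
  [[0,0,-0.01],[0,0,0],1],
  [[0,0,-0.02],[0,0,0],1],
  [[0,0,-0.035],[0,0,0],1],
  [[0,0,-0.055],[0,0,0],1],
  [[0,0,-0.08],[0,0,0],1],
  [[0,0,-0.1],[0,0,0],1],
  [[0,0,-0.11],[0,0,0],1],
  [[0,0,-0.11],[0,0,0],1],
])

```text
time_s: 4.9
position: [516.8, 78.1, 193.0]
tcp_rot: [[0.223, 0.975, 0.001], [0.975, -0.223, -0.0], [0.0, 0.001, -1.0]]
contact_force: [-0.6, -0.3, -2.0]
finger_gap: 0.505
finger_force: 63.0
```

Run:
```python
from cell import sense, read_camera
import cv2,pickle
from h import *
r=read_camera("wrist"); s=read_camera("scene"); t=read_camera("top"); pickle.dump((r,s,t),open("w2.pkl","wb"))
cv2.imwrite("pics/w2.png",np.hstack([cv2.resize(r["color"],(400,300)),cv2.resize(s["color"],(400,300))]))
e=sense(); print(e["time_s"],e["position"],e["finger_gap"],e["finger_force"],e["contact_force"])
for nm,c,i in(("scene",s,0),):
    g=cv2.cvtColor(c["color"],cv2.COLOR_BGR2HSV); m=((g[...,1]<40)&(g[...,2]>120)).astype(np.uint8)
    k=np.zeros_like(m); k[260:380,440:560]=m[260:380,440:560]
    q=max(cv2.findContours(k,0,2)[0],key=cv2.contourArea); P=cast(c,q[:,0],25)[:,:2].astype(np.float32); print(cv2.minAreaRect(P))
```

```text
5.05 [516.32590598  77.98283404 191.62151318] 0.5109852745245516 62.972373962402344 [ 0.98178614 -0.22244607 -2.15674256]
((500.52838134765625, 360.2191162109375), (129.5381317138672, 160.1654510498047), 86.03239440917969)
```

View pics/w2.png

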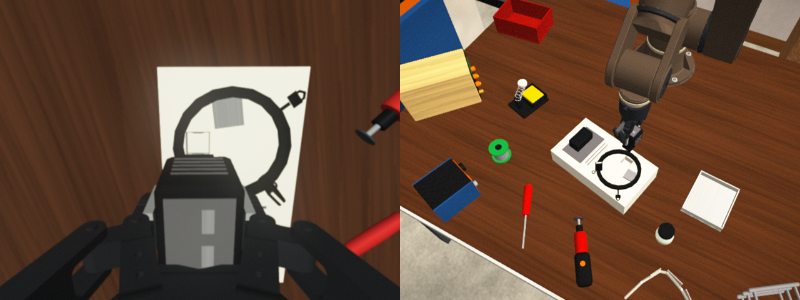

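The plug is held upright, clear of the empty socket (socket visible at about (200,142)). Next I'll carry it over the tray.

Request:
arm_command([
  [[0.03,-0.01,0],[0,0,0],1],
  [[0.07,-0.023,0],[0,0,0],1],
  [[0.12,-0.039,0],[0,0,0],1],
  [[0.17,-0.055,0],[0,0,0],1],
  [[0.21,-0.068,0],[0,0,0],1],
  [[0.245,-0.08,0],[0,0,0],1],
  [[0.266,-0.086,0.02],[0,0,0],1],
  [[0.266,-0.086,0.06],[0,0,0],1],
  [[0.266,-0.086,0.1],[0,0,0],1],
  [[0.266,-0.086,0.12],[0,0,0],1],
  [[0.266,-0.086,0.13],[0,0,0],1],
  [[0.266,-0.086,0.13],[0,0,0],1],
])

```text
time_s: 6.55
position: [492.0, 356.4, 61.6]
tcp_rot: [[0.223, 0.975, -0.001], [0.975, -0.223, -0.001], [-0.001, -0.001, -1.0]]
contact_force: [-0.3, -0.2, -2.4]
finger_gap: 0.505
finger_force: 62.9
```

Request:
arm_command([
  [[0,0,0.003],[0,0,0],1],
  [[0,0,0.006],[0,0,0],1],
  [[0,0,0.008],[0,0,0],1],
  [[0,0,0.009],[0,0,0],1],
  [[0,0,0.009],[0,0,0],1],
])

```text
time_s: 7.18
position: [492.2, 356.5, 53.2]
tcp_rot: [[0.223, 0.975, 0.0], [0.975, -0.223, -0.0], [-0.0, 0.0, -1.0]]
contact_force: [0.4, -0.2, -2.3]
finger_gap: 0.51
finger_force: 62.9
```

Request:
arm_command([
  [[0,0,0.001],[0,0,0],1],
  [[0,0,0.002],[0,0,0],1],
  [[0,0,0.002],[0,0,0],1],
])

```text
time_s: 7.55
position: [492.2, 356.5, 51.5]
tcp_rot: [[0.223, 0.975, 0.0], [0.975, -0.223, 0.0], [0.0, 0.0, -1.0]]
contact_force: [-1.2, 0.2, 2.8]
finger_gap: 0.51
finger_force: 63.5
```

The plug is on the floor, so I'll release it and rise.

Request:
arm_command([
  [[0,0,0],[0,0,0],0.45],
  [[0,0,0],[0,0,0],0.3],
  [[0,0,0],[0,0,0],0],
  [[0,0,0],[0,0,0],0],
  [[0,0,0],[0,0,0],0],
  [[0,0,-0.02],[0,0,0],0],
  [[0,0,-0.06],[0,0,0],0],
  [[0,0,-0.12],[0,0,0],0],
  [[0,0,-0.18],[0,0,0],0],
  [[0,0,-0.18],[0,0,0],0],
])

```text
time_s: 8.8
position: [493.4, 357.3, 236.0]
tcp_rot: [[0.223, 0.975, 0.007], [0.975, -0.223, 0.004], [0.006, 0.006, -1.0]]
contact_force: [0.3, -0.2, -0.3]
finger_gap: 1.001
finger_force: 0.0
```

Run:
```python
from cell import sense, read_camera
import cv2,pickle
from h import *
r=read_camera("wrist"); t=read_camera("top"); pickle.dump((r,t),open("w3.pkl","wb"))
cv2.imwrite("pics/w3.png",np.hstack([cv2.resize(r["color"],(360,270)),cv2.resize(t["color"][190:320,110:320],(436,270))]))
e=sense(); print(e["time_s"],e["position"],e["finger_gap"],e["finger_force"],e["contact_force"])
```

```text
8.9 [491.96805183 356.42243643 231.38306758] 1.0016264448252232 0.0 [ 0.42777861  0.91038496 -0.83168738]
```

View pics/w3.png

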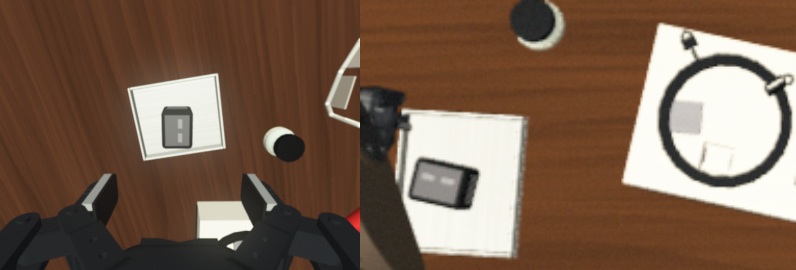

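The plug stands upright mid-tray and the socket is empty. I'll move over the fin with the tool's closing axis tangential to the ring.

Request:
arm_command([
  [[-0.05,0.027,0],[0,0,-0.15],0],
  [[-0.1,0.054,0],[0,0,-0.3],0],
  [[-0.15,0.08,0],[0,0,-0.45],0],
  [[-0.2,0.108,0],[0,0,-0.6],0.3],
  [[-0.25,0.135,0],[0,0,-0.733],0.5],
  [[-0.3,0.162,0.01],[0,0,-0.733],0.5],
  [[-0.31,0.167,0.02],[0,0,-0.733],0.5],
  [[-0.31,0.167,0.02],[0,0,-0.733],0.5],
  [[-0.31,0.167,0.02],[0,0,-0.733],0.5],
])

```text
time_s: 10.02
position: [585.4, 18.3, 210.9]
tcp_rot: [[-0.487, 0.873, -0.001], [0.873, 0.487, 0.0], [0.001, -0.001, -1.0]]
contact_force: [-0.4, -0.5, -0.0]
finger_gap: 0.501
finger_force: 0.0
```

Run:
```python
from cell import sense, read_camera
import cv2,pickle
from h import *
r=read_camera("wrist"); pickle.dump(r,open("w4.pkl","wb"))
cv2.imwrite("pics/w4.png",r["color"])
e=sense(); print(e["time_s"],e["position"],e["tcp_rot"].round(3).tolist(),e["finger_gap"])
print(proj(r,[[556,71,71],[586,16.8,112],[623.7,101.5,60]]))
```

```text
10.075 [585.5401577   18.43092295 211.26870253] [[-0.488, 0.873, -0.0], [0.873, 0.488, 0.0], [0.0, -0.0, -1.0]] 0.5017953903915413
[[319.48667137 149.93099558]
 [319.05003907 247.36125576]
 [416.16451609 157.94342217]]
```

View pics/w4.png

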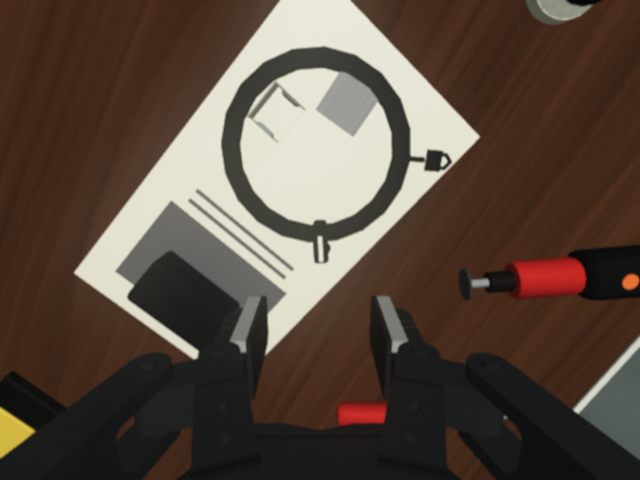

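The wrist view shows the fin top at (321,247), as predicted (319,247), and the mark at about (417,159). The ring centre is slightly off prediction, so I'll fit the circle properly.

Run:
```python
import pickle
from h import *
from scipy.optimize import least_squares
def fit(r,box,z):
    u0,u1,v0,v1=box; g=cv2.cvtColor(r["color"],cv2.COLOR_BGR2GRAY); m=np.zeros_like(g); m[v0:v1,u0:u1]=(g[v0:v1,u0:u1]<110)
    cs,_=cv2.findContours(m,cv2.RETR_CCOMP,cv2.CHAIN_APPROX_NONE)
    for c in sorted(cs,key=cv2.contourArea)[-2:]:
        P=cast(r,c[:,0],z)[:,:2]
        s=least_squares(lambda p:np.hypot(*(P-p[:2]).T)-p[2],[556,71,65],loss="soft_l1",f_scale=1).x; print(s.round(1))
w3,t=pickle.load(open("w3.pkl","rb")); r=pickle.load(open("w4.pkl","rb")); w1=pickle.load(open("w1.pkl","rb"))
fit(r,(205,413,35,265),71); fit(w1,(285,438,130,282),71); fit(t,(248,324,212,284),71)
print(cast(r,[[321,247]],112),cast(r,[[417,159]],60))
```

```text
[553.8  69.4  56.1]
[554.2  68.8  68.5]
[557.   71.2  54.3]
[554.2  68.7  68.4]
[497.   20.2 132.1]
[553.3  69.1  65.3]
[[587.0231329   17.66592728 112.        ]] [[624.6956736  101.15210129  60.        ]]
```

Request:
arm_command([
  [[-0.0025,0,0.03],[0,0,-0.05],0.5],
  [[-0.0025,0,0.07],[0,0,-0.05],0.5],
  [[-0.0025,0,0.1],[0,0,-0.05],0.5],
  [[-0.0025,0,0.12],[0,0,-0.05],0.5],
  [[-0.0025,0,0.13],[0,0,-0.05],0.5],
  [[-0.0025,0,0.13],[0,0,-0.05],0.6],
  [[-0.0025,0,0.13],[0,0,-0.05],0.7],
  [[-0.0025,0,0.13],[0,0,-0.05],0.8],
  [[-0.0025,0,0.13],[0,0,-0.05],0.8],
  [[-0.0025,0,0.13],[0,0,-0.05],0.8],
])

```text
time_s: 11.32
position: [587.0, 14.8, 81.4]
tcp_rot: [[-0.529, 0.848, 0.0], [0.848, 0.529, -0.0], [-0.0, 0.0, -1.0]]
contact_force: [0.2, -0.2, -1.3]
finger_gap: 0.201
finger_force: 0.0
```

Request:
arm_command([
  [[0.0006,0.0088,0],[0,0,-0.14],0.8],
  [[0.0024,0.0174,0],[0,0,-0.279],0.8],
  [[0.0054,0.0256,0],[0,0,-0.419],0.8],
  [[0.0096,0.0334,0],[0,0,-0.559],0.8],
  [[0.0147,0.0405,0],[0,0,-0.698],0.8],
  [[0.0208,0.0468,0],[0,0,-0.838],0.8],
  [[0.0278,0.0522,0],[0,0,-0.977],0.8],
  [[0.0354,0.0566,0],[0,0,-1.117],0.8],
  [[0.0435,0.0599,0],[0,0,-1.257],0.8],
  [[0.0521,0.062,0],[0,0,-1.396],0.8],
  [[0.0564,0.0627,0],[0,0,-1.466],0.8],
  [[0.0564,0.0627,0],[0,0,-1.466],0.8],
])

```text
time_s: 12.82
position: [610.3, 96.1, 81.3]
tcp_rot: [[-0.899, -0.438, -0.0], [-0.438, 0.899, -0.0], [0.0, -0.0, -1.0]]
contact_force: [0.3, -0.3, 0.2]
finger_gap: 0.201
finger_force: 0.0
```

Request:
arm_command([
  [[0,0,0],[0,0,0],0.6],
  [[0,0,0],[0,0,0],0.5],
  [[0,0,0],[0,0,0],0.5],
  [[0,0,-0.04],[0,0,0],0.5],
  [[0,0,-0.09],[0,0,0],0.5],
  [[0,0,-0.14],[0,0,0],0.5],
  [[0,0,-0.14],[0,0,0],0.5],
  [[0,0,-0.14],[0,0,0],0.5],
])

```text
time_s: 13.82
position: [609.9, 95.9, 220.7]
tcp_rot: [[-0.899, -0.438, -0.001], [-0.438, 0.899, -0.0], [0.001, 0.0, -1.0]]
contact_force: [0.1, -0.6, -1.1]
finger_gap: 0.499
finger_force: 0.0
```

Run:
```python
from cell import sense, read_camera
import cv2,pickle
from h import *
r=read_camera("wrist"); t=read_camera("top"); pickle.dump((r,t),open("w5.pkl","wb"))
cv2.imwrite("pics/w5.png",np.hstack([cv2.resize(r["color"],(480,360)),cv2.resize(t["color"][190:330,110:235],(320,360))]))
e=sense(); print(e["time_s"],e["position"],e["finger_gap"],e["contact_force"])
for a in (17.6,24.5,31.4):
  c,s=np.cos(np.radians(a)),np.sin(np.radians(a)); print(a,proj(r,[[554.2+62*c,68.8+62*s,112],[554.2+76.5*c,68.8+76.5*s,60]])*.75)
```

```text
13.925 [609.80287729  95.83411811 219.85874917] 0.49550767051639505 [-0.18959324  0.19891616 -0.92483419]
17.6 [[229.38038265 180.99501104]
 [229.09379266 180.24646996]]
24.5 [[237.35907721 181.65991521]
 [237.25620481 180.92721819]]
31.4 [[245.3582773  181.4009269 ]
 [245.43940516 180.66207084]]
```

View pics/w5.png

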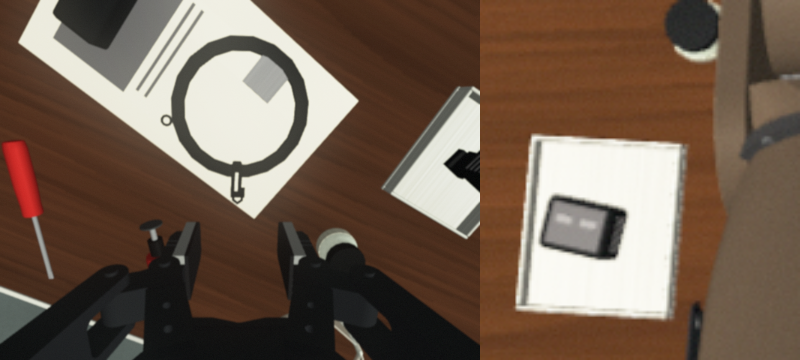

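The fin top at (237,180) lies on the line to the padlock at (237,196), matching the predicted 24.5° direction. The shutter covers the socket, and the plug still stands upright in the tray. I'll hand the job in.

```bash
python3 -c "
from cell import finish_job
print(finish_job())"
```

```text
the job is handed in; nothing more can be done
None
```

The job is handed in (no verdict came back): the plug stands upright in the tray, the collar is at its locked mark to within about 1° by the wrist camera, and the shutter covers the socket; the arm never went near the spool or jar.

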